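Put the mixed-up lids back on the copper pots

TASK

The lids of the three copper pots have been mixed up: move them so that each pot wears the lid of its own shape, centred, flat and turned squarely to match the pot. Park one lid on the empty felt-topped rest block to make room, set every lid down without dropping it, and never lay a lid on the gritty bench. Leave the pots and the block where they stand, and do not disturb the small tumbler and the jar among them.

Things in the scene. Friction and masses are not known exactly. Their poses are not given: they have to be found in the camera images.
- lid_round: Flat round copper lid: disc of 112 mm diameter, 5 thick. On top, centred, a dark wooden grip bar 46 long (along x), 14 wide (along y), 28 tall: it spans 5 to 33 above the origin and is taken across its 14 mm width, fingers closing along y. Origin: centre of the plate's underside; z up. Loose, about 0.18 kg. At the start it lies on the square pot.
- lid_square: Flat square copper lid: plate 106 x 106 mm, 5 thick, sides along x and y. On top, centred, a dark wooden grip bar 46 long (along x), 14 wide (along y), 28 tall: it spans 5 to 33 above the origin and is taken across its 14 mm width, fingers closing along y. Origin: centre of the plate's underside; z up. Loose, about 0.18 kg. At the start it lies on the oblong pot.
- lid_oblong: Flat oblong (rectangular) copper lid: plate 156 mm (along x) x 66 (along y), 5 thick. On top, centred, a dark wooden grip bar 46 long (along x), 14 wide (along y), 28 tall: it spans 5 to 33 above the origin and is taken across its 14 mm width, fingers closing along y. Origin: centre of the plate's underside; z up. Loose, about 0.18 kg. At the start it lies on the round pot.
- pot_round: Round copper pot, 100 mm outer diameter, two small brass loop lugs at its +y and -y sides, reaching 17 mm out. Standing on the bench, 55 tall, open at the top, walls 4 thick with a flat rim. Origin: centre of its underside on the bench; z up. Loose, about 0.6 kg.
- pot_square: Square copper pot, 94 x 94 mm outside, sides along x and y, two small brass loop lugs at its +y and -y sides, reaching 17 mm out. Standing on the bench, 55 tall, open at the top, walls 4 thick with a flat rim. Origin: centre of its underside on the bench; z up. Loose, about 0.6 kg.
- pot_oblong: Oblong (rectangular) copper pot, 144 mm (along x) x 54 (along y) outside, two small brass loop lugs at its ends (+x and -x), reaching 17 mm out. Standing on the bench, 55 tall, open at the top, walls 4 thick with a flat rim. Origin: centre of its underside on the bench; z up. Loose, about 0.6 kg.
- rest_block: Pale wooden rest block with a blue felt top, 120 x 120 mm, 40 tall, standing on the bench, empty at the start. Origin: centre of its underside; its flat top is 40 above. Loose, 0.5 kg.
- tumbler: Bystander: small brass tumbler, 40 mm diameter, 48 tall, standing among the pots. Origin: centre of its underside. Leave it alone.
- polish_jar: Bystander: small amber glass jar of polish with a steel cap, 44 mm diameter, 45 tall, standing among the pots. Origin: centre of its underside. Leave it alone.
Things that resemble listed ones, but are neither listed nor needed, are in the scene too. Leave any purple look-alike of the pot_oblong alone.

How it is judged:
On the way:
1. one of the lids lies flat and released on the rest block, its centre within 45 mm of the block's (((horizontal distance between lid_round and rest_block below 0.045 m and z of lid_round in the frame of rest_block between 0.035 and 0.046 m and angle between lid_round's own z axis and vertical below 0.1 rad and contact force between the fingers and lid_round below 0.1 N) or (horizontal distance between lid_square and rest_block below 0.045 m and z of lid_square in the frame of rest_block between 0.035 and 0.046 m and angle between lid_square's own z axis and vertical below 0.1 rad and contact force between the fingers and lid_square below 0.1 N) or (horizontal distance between lid_oblong and rest_block below 0.045 m and z of lid_oblong in the frame of rest_block between 0.035 and 0.046 m and angle between lid_oblong's own z axis and vertical below 0.1 rad and contact force between the fingers and lid_oblong below 0.1 N))), for 0.2 s.
At the end, for the whole second after the job is handed in: Each lid lies on the pot of its own shape: centred within 10 mm, flat on the rim (within 5 mm in height, 0.08 rad in tilt), released and at rest; the square and oblong lids turned to match their pots within 0.17 rad (square: any quarter turn; oblong: either way round) (horizontal distance between lid_round and pot_round below 0.01 m and z of lid_round in the frame of pot_round between 0.05 and 0.06 m and angle between each of lid_round, lid_square, lid_oblong's own z axis and vertical below 0.08 rad and linear speed of each of lid_round, lid_square, lid_oblong below 0.02 m/s and contact force between the fingers and lid_round below 0.1 N and horizontal distance between lid_square and pot_square below 0.01 m and z of lid_square in the frame of pot_square between 0.05 and 0.06 m and contact force between the fingers and lid_square below 0.1 N and horizontal distance between lid_oblong and pot_oblong below 0.01 m and z of lid_oblong in the frame of pot_oblong between 0.05 and 0.06 m and contact force between the fingers and lid_oblong below 0.1 N and (angle between the x axis of lid_square and the x axis of pot_square, either way round below 0.17 rad or angle between the y axis of lid_square and the x axis of pot_square, either way round below 0.17 rad) and angle between the x axis of lid_oblong and the x axis of pot_oblong, either way round below 0.17 rad); the robot touches nothing.
It fails at once if a lid is laid or dropped on the bench top (height (world z) of any of lid_round, lid_square, lid_oblong below 0.03 m).
It fails at once if a lid is dropped (moves faster than 0.6 m/s while the fingers do not hold it) ((linear speed of lid_round above 0.6 m/s and contact force between the fingers and lid_round below 0.05 N) or (linear speed of lid_square above 0.6 m/s and contact force between the fingers and lid_square below 0.05 N) or (linear speed of lid_oblong above 0.6 m/s and contact force between the fingers and lid_oblong below 0.05 N)).
It fails at once if a pot or the rest block is shifted by more than 30 mm (distance of any of pot_round, pot_square, pot_oblong, rest_block from where it was at the start of the episode above 0.03 m).
It fails at once if the tumbler or the jar is shifted by more than 30 mm or knocked over (distance of any of tumbler, polish_jar from where it was at the start of the episode above 0.03 m or angle between any of tumbler, polish_jar's own z axis and vertical above 0.5 rad).
It also fails if it takes over 118 s, if anything falls off the work surface, if the arm or the gripper's body presses on something with over 40 N, if the wrist force passes 120 N, or if a joint passes its speed limit or range.

ROBOT

A 6-joint arm with a two-finger parallel gripper is mounted at the origin on the work surface. World frame = base frame: x ahead of the robot, y to its left, z up, the work surface at z = 0. Lengths are in m, angles in rad, forces in N, time in s.
With the tool pointing down it reaches from about 0.325 to 0.775 m from the base axis. Payload 9.3 kg.
Tool frame: the origin (TCP) lies midway between the tips of the shut fingers; the grasp point (between the pads) lies 19 mm behind it; z points along the fingers, y is the direction in which the jaws open and shut (so a half turn about z gives the same grasp; the last joint's range is limited). The gripper opens to 85 mm and grips with 20 to 120 N. Pads are 22 mm wide; open, the fingers measure 114 mm over their backs; the gripper's body (76 mm by 85 mm) begins 54 mm behind the grasp point. The pads swing forward as they close: fully open they stand 13 mm farther back than shut.
Start: joints at [0.976, 0.259, 0.021, 1.334, 0, 1.418], TCP at [0.235, 0.497, 0.231] pointing down, gripper open.
Joint ranges: [-3.04, 3.04], [-0.91, 1.82], [-1.04, 1.36], [-1.92, 1.95], [-1.52, 1.45], [-3.14, 3.14]. Speed limits (rad/s): [2.22, 2.22, 2.79, 3.14, 3.14, 3.14].

INTERFACE

Orientations are given as a unit quaternion [x, y, z, w].
In Python, from rig import manip gives the robot as it stands. The module is installed in compiled form; this text tells all that it offers.
- The arm moves only by the tool carry_out, never from a script. Its argument "plan" is a list that holds one entry, the list of rows, each a list of 7 numbers: the closure, from -1 (fully open) to 1 (shut), then the shift along the world's x, y, z each as a share of 0.03 m, from -1 to 1, then the turn, a rotation vector about the world's x, y, z each as a share of 6 degrees, from -1 to 1. A call has 1 to 20 rows; each row shifts and turns the commanded pose from where the row before left it; what a row does not reach is not made up. A row lasts 1/12 s, in which the tool goes at most 41.7 mm and 7.16 degrees, less where a joint would pass 70% of its speed; a pose out of reach is approached as far as the arm can. A call with a number of a shift or a turn outside -1 to 1 is refused whole. A call with a gripper value outside its range is refused whole. The fingers move at their own pace and stop on an object; "force" is the grip in N (left out, the last holds). Time passes only in rows, so rows that do not move let the fingers close. It gives the time, the measured TCP pose, the force and the opening at its end, in the units of the state.
- manip.observe(): the state, without advancing time (a new reading comes with each control period).
- manip.get_image(name): name is "side" or "top" or "wrist"; returns a dict with "pixels" (420x560x3 uint8, red, green, blue), "fovy" (degrees; the focal length in pixels is half the picture's height over the tangent of half this angle, whatever the lens; pixels are square), "cx", "cy" (the principal point, pixels), "pose" (4x4, takes a point from camera to world coordinates); the wrist camera has in their place "tool_from_camera" (4x4, takes a point from camera to tool coordinates, whose origin is the TCP and whose axes are the flange's). Camera axes: x right, y down, z forward; pixel columns grow to the right and rows downward; lengths in m; the calibration is good to about 2 mm. The wrist camera is an equidistant fisheye: a pixel r from the principal point sees the ray r / f radians off the axis. A picture is of the moment at which its call begins: read the wrist's pose just before it. There is no depth.
- manip.hand_in(): hands the job in, once; it reports no verdict.
Trained networks look in a picture, given as the dict that the camera call returned (one of the last four; its "shot" number tells which), for a name from the list of things; names that differ only in an ending like _2 or _b are one class to them, and where a whole thing is asked for, a point or a joint stands for the part that bears it (a point fixed in the world has none). Each returns a list of dicts, best first, with "confidence" (0 to 1); they miss things now and then, are a little off and sometimes report something else, mostly with a low value. They report only what shows in the picture. A call takes as long as a camera call. They do not tell look-alikes from the thing itself.
- manip.trace(picture, thing): "pixels" (420x560 bool, what is visible of it) and "rect" ([centre column, centre row, width, height] in pixels, round what is visible of it).
- manip.pinpoint(picture, thing): "xy" ([column, row] in pixels: a listed point, or the origin of a listed thing).
The state is a dict: "time_s": time; "joint_pos": joint angles; "qd": joint speeds; "joint_torque": joint torques, N m; "position": TCP position; "orientation": TCP orientation; "force": force on the tool from outside, world axes, zero at the start; "moment": the same for the moment, N m; "finger_gap": finger opening in m.
Only numpy, scipy, OpenCV 4.12 (cv2) and the standard library are available. Lean on these libraries where they do the work, as an engineer would, in place of code of your own. Each camera call takes 0.05 s, during which the arm holds its last target. There are 200 camera calls.

## Working session

There is one attempt and no reset: what is moved stays moved. The work goes in short steps, Python scripts to look and compute and a tool call to move; the robot and the scene stay as the last step left them, time stands still between calls to the robot, and variables do not carry over. Pictures are saved under pics/ and viewed, about 12 in all and at most 16, crops included, and the job is handed in when it is done.

Besides the shell and the picture viewer there is one more tool, called by a JSON object that holds its "name" and its "arguments", one argument or row to a line. carry_out: Moves the arm, as the interface text tells. Its arguments: {"type":"object","properties":{"plan":{"type":"array","items":{"type":"array","items":{"type":"array","items":{"type":"number","minimum":-1,"maximum":1}}}},"force":{"type":"number"}},"required":["plan"]}

```bash
mkdir -p pics; cat > h.py <<'E'
import numpy as np, cv2
from rig import manip
from scipy.spatial.transform import Rotation as R
def save(im,n): cv2.imwrite('pics/'+n,cv2.cvtColor(im['pixels'],cv2.COLOR_RGB2BGR))
def ray(im,px,st=None):
    px=np.asarray(px,float); f=210/np.tan(np.radians(im['fovy'])/2)
    d=(px-[im['cx'],im['cy']])/f
    if 'pose' in im: T=np.array(im['pose']); c=np.append(d,1)
    else:
        W=np.eye(4);W[:3,:3]=R.from_quat(st['orientation']).as_matrix();W[:3,3]=st['position']
        T=W@np.array(im['tool_from_camera']); r=np.linalg.norm(d)
        c=np.append(d*np.sin(r)/max(r,1e-9),np.cos(r))
    return T[:3,3],T[:3,:3]@c
def at(im,px,z,st=None):
    o,v=ray(im,px,st); return o+v*(z-o[2])/v[2]
E
python3 - <<'E'
from h import *
st=manip.observe();print(st['time_s'],st['position'],st['orientation'],st['finger_gap'])
t=manip.get_image('top');save(t,'top1.png')
s=manip.get_image('side');save(s,'side1.png')
for n,z in dict(lid_round=.055,lid_square=.055,lid_oblong=.055,pot_round=0,pot_square=0,pot_oblong=0,rest_block=0,tumbler=0,polish_jar=0).items():
    for nm,im in(('top',t),('side',s)):
        for d in manip.pinpoint(im,n)[:3]: print(n,nm,round(d['confidence'],2),np.round(d['xy'],0),at(im,d['xy'],z).round(3))
print(np.array(t['pose']).round(3).tolist(),t['fovy'])
E
```

```text
0.0 [0.23500571 0.49696352 0.23066882] [ 2.19110116e-01  9.75699916e-01 -6.10742310e-04 -2.42921613e-04] 0.08540130203499414
lid_round top 0.64 [386. 203.] [ 0.464 -0.272  0.055]
lid_round side 0.88 [289. 303.] [ 0.47  -0.273  0.055]
lid_square top 0.68 [329. 121.] [ 0.666 -0.141  0.055]
lid_square top 0.59 [265. 210.] [0.445 0.013 0.055]
lid_square side 0.86 [252. 192.] [0.454 0.011 0.055]
lid_oblong top 0.58 [327. 121.] [ 0.668 -0.136  0.055]
lid_oblong top 0.38 [328. 136.] [ 0.629 -0.137  0.055]
lid_oblong side 0.71 [362. 230.] [ 0.663 -0.143  0.055]
pot_round top 0.76 [328. 135.] [ 0.65  -0.141  0.   ]
pot_round side 0.75 [354. 244.] [ 0.658 -0.139  0.   ]
pot_square top 0.5 [329. 121.] [ 0.688 -0.143  0.   ]
pot_oblong top 0.6 [385. 303.] [ 0.231 -0.274  0.   ]
pot_oblong side 0.8 [163. 341.] [ 0.231 -0.272  0.   ]
pot_oblong side 0.69 [248. 212.] [ 0.442  0.002 -0.   ]
rest_block top 0.61 [210. 137.] [0.644 0.162 0.   ]
rest_block side 0.94 [307. 155.] [0.636 0.166 0.   ]
tumbler top 0.49 [330. 219.] [ 0.433 -0.144  0.   ]
tumbler side 0.74 [256. 264.] [ 0.432 -0.145  0.   ]
tumbler side 0.44 [351. 192.] [0.706 0.011 0.   ]
polish_jar top 0.56 [271. 113.] [0.711 0.007 0.   ]
polish_jar side 0.82 [352. 190.] [0.709 0.015 0.   ]
[[0.011, -0.981, 0.192, 0.251], [-1.0, -0.005, 0.03, -0.075], [-0.029, -0.192, -0.981, 1.118], [0.0, 0.0, 0.0, 1.0]] 49.32346517415067
```

View pics/top1.png

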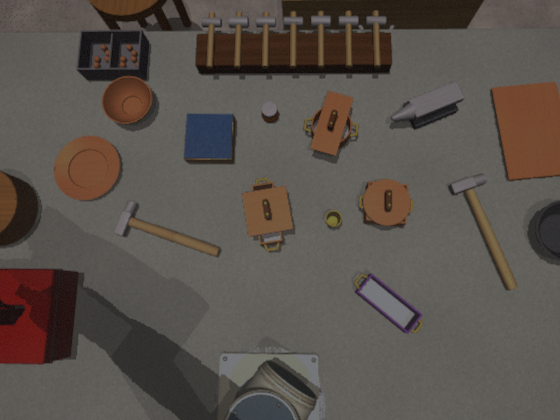

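View pics/side1.png

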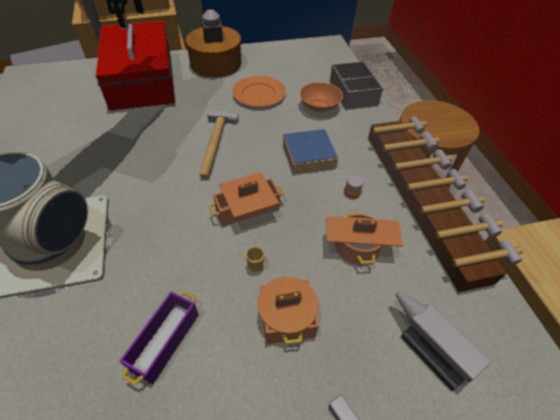

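The top view shows the oblong lid on the round pot (332,125) and the square lid on the oblong pot (267,212). The round lid is on the square pot (387,203), the block is at (210,137) and the purple decoy at (388,303). Next is a wrist look from the middle.

{"name": "carry_out", "arguments": {
  "plan": [
    [[-1,0.4,-0.95,0.14,0,0,0.25],[-1,0.4,-0.95,0.14,0,0,0.25],[-1,0.4,-0.95,0.14,0,0,0.25],[-1,0.4,-0.95,0.14,0,0,0.25],[-1,0.4,-0.95,0.14,0,0,0.25],[-1,0.4,-0.95,0.14,0,0,0.25],[-1,0.4,-0.95,0.14,0,0,0.25],[-1,0.4,-0.95,0.14,0,0,0.25],[-1,0.4,-0.95,0.14,0,0,0.25],[-1,0.4,-0.95,0.14,0,0,0.25],[-1,0.4,-0.95,0.14,0,0,0.25],[-1,0.4,-0.95,0.14,0,0,0.25],[-1,0.4,-0.95,0.14,0,0,0.25],[-1,0.4,-0.95,0.14,0,0,0.25],[-1,0.4,-0.95,0.14,0,0,0.25],[-1,0.4,-0.95,0.14,0,0,0.25],[-1,0.4,-0.95,0.14,0,0,0.25],[-1,0.3,-1,0,0,0,0],[-1,0.3,-1,0,0,0,0],[-1,0,0,0,0,0,0]]
  ]
}}

```text
time_s: 2.67
position: [0.4586, -0.0515, 0.3021]
orientation: [0.0, 1.0, -0.001, -0.0]
force: [-1.0, -0.3, -1.2]
finger_gap: 0.0856
```

```bash
cat >> h.py <<'E'
def look(n,things,show=True):
    st=manip.observe(); w=manip.get_image('wrist'); save(w,n)
    r=R.from_quat(st['orientation']).as_matrix()
    print(st['time_s'],np.round(st['position'],4),'tooly',np.degrees(np.arctan2(r[1,1],r[0,1])).round(2),'gap',round(st['finger_gap'],4),'q6',round(st['joint_pos'][5],2))
    for t,z in things:
        for d in manip.trace(w,t)[:2]:
            m=d['pixels'].astype(np.uint8)
            c=max(cv2.findContours(m,0,2)[0],key=cv2.contourArea)[:,0,:]
            P=np.array([at(w,p,z,st)[:2] for p in c],np.float32)*1000
            (x,y),(a,b),th=cv2.minAreaRect(P)
            print(t,round(d['confidence'],2),'rect px',np.round(d['rect']),'ctr mm',round(x,1),round(y,1),'size',round(a,1),round(b,1),'ang',round(th,1))
        for d in manip.pinpoint(w,t)[:2]: print('   pin',round(d['confidence'],2),np.round(d['xy'],1),at(w,d['xy'],z,st).round(4))
    return w,st
E
python3 - <<'E'
from h import *
w,st=look('w1.png',[('lid_round',.06),('lid_square',.06),('lid_oblong',.06),('rest_block',.04),('pot_oblong',.055),('pot_square',.055),('pot_round',.055)])
print(np.round(w['tool_from_camera'],3).tolist(),w['fovy'])
E
```

```text
2.6667 [ 0.4586 -0.0515  0.3021] tooly 89.99 gap 0.0856 q6 -0.29
lid_round 0.85 rect px [112. 180.  74.  77.] ctr mm 463.5 -270.7 size 108.7 110.2 ang 80.0
   pin 0.58 [110.  181.8] [ 0.4636 -0.2701  0.06  ]
lid_square 0.64 rect px [322. 161.  98.  98.] ctr mm 442.0 8.9 size 107.8 107.5 ang 10.2
   pin 0.77 [324.  161.6] [0.4416 0.0088 0.06  ]
   pin 0.39 [399.9 274. ] [0.6002 0.1294 0.06  ]
lid_oblong 0.64 rect px [216. 307.  67.  94.] ctr mm 660.3 -145.5 size 67.3 157.1 ang 73.4
rest_block 0.93 rect px [409. 277.  85.  71.] ctr mm 623.8 152.4 size 134.2 135.1 ang 88.2
   pin 0.83 [397.1 270.9] [0.6064 0.133  0.04  ]
   pin 0.51 [209.3 310.5] [ 0.6747 -0.1521  0.04  ]
pot_oblong 0.93 rect px [115.  29. 104.  54.] ctr mm 239.4 -262.3 size 169.8 54.8 ang 50.9
pot_oblong 0.62 rect px [321. 156.  63. 140.] ctr mm 370.8 -3.7 size 39.3 59.3 ang 10.9
   pin 0.61 [124.5  19.5] [ 0.2514 -0.2398  0.055 ]
pot_square 0.56 rect px [116. 181.  77.  76.] ctr mm 461.7 -222.5 size 104.6 47.1 ang 5.8
pot_square 0.27 rect px [313. 321.  27.  41.] ctr mm 680.2 6.2 size 68.4 38.1 ang 12.0
pot_round 0.71 rect px [223. 297.  69.  68.] ctr mm 658.2 -93.3 size 32.1 92.2 ang 73.2
[[0.0, -0.945, -0.328, 0.086], [1.0, 0.001, -0.0, 0.001], [0.001, -0.328, 0.945, -0.143], [0.0, 0.0, 0.0, 1.0]] 65.70646984690485
```

View pics/w1.png

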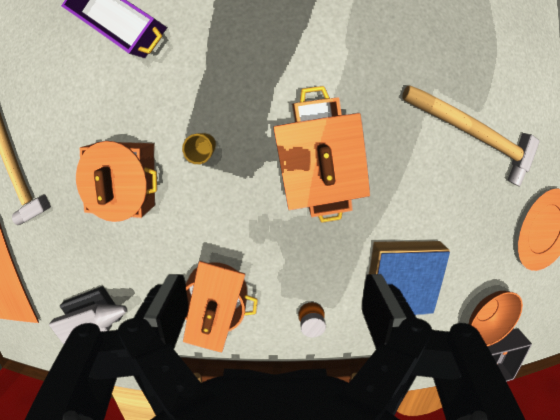

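The wrist view shows all three lids: round (112,180), square (322,161) and oblong (215,307). The positions agree with the top and side views. I'll close in on the round lid.

{"name": "carry_out", "arguments": {
  "plan": [
    [[-1,0.02,-0.915,-0.4,0,0,0],[-1,0.02,-0.915,-0.4,0,0,0],[-1,0.02,-0.915,-0.4,0,0,0],[-1,0.02,-0.915,-0.4,0,0,0],[-1,0.02,-0.915,-0.4,0,0,0],[-1,0.02,-0.915,-0.4,0,0,0],[-1,0.02,-0.915,-0.4,0,0,0],[-1,0.02,-0.915,-0.4,0,0,0],[-1,0,0,0,0,0,0],[-1,0,0,0,0,0,0]]
  ]
}}

```text
time_s: 4.25
position: [0.4615, -0.2679, 0.2056]
orientation: [-0.0, 1.0, 0.001, -0.001]
force: [0.1, 0.2, -0.0]
finger_gap: 0.0856
```

```bash
cat >> h.py <<'E'
def bar(w,st,xy,z=.088,rad=.045,ztop=.06):
    # dark wooden bar near world xy: rectify plane z onto 0.5mm grid, threshold dark
    n=int(rad*2/.0005); f=210/np.tan(np.radians(w['fovy'])/2)
    g=(np.arange(n)-n/2)*.0005; X,Y=np.meshgrid(xy[0]+g,xy[1]+g,indexing='ij')
    W=np.eye(4);W[:3,:3]=R.from_quat(st['orientation']).as_matrix();W[:3,3]=st['position']
    T=np.linalg.inv(W@np.array(w['tool_from_camera']))
    p=np.stack([X,Y,np.full_like(X,z)],-1)@T[:3,:3].T+T[:3,3]
    h=np.hypot(p[...,0],p[...,1]); k=f*np.arctan2(h,p[...,2])/np.maximum(h,1e-9)
    im=cv2.remap(w['pixels'],(p[...,0]*k+w['cx']).astype(np.float32),(p[...,1]*k+w['cy']).astype(np.float32),1)
    m=(im.max(2)<110).astype(np.uint8)
    m=cv2.morphologyEx(m,cv2.MORPH_OPEN,np.ones((7,7)))
    c=max(cv2.findContours(m,0,2)[0],key=cv2.contourArea)[:,0,:]
    (j,i),(a,b),th=cv2.minAreaRect(c)
    q=cv2.boxPoints(((j,i),(a,b),th)); e=max(q[1]-q[0],q[2]-q[1],key=np.linalg.norm)
    print('bar',[round(xy[0]+(i-n/2)*.0005,4),round(xy[1]+(j-n/2)*.0005,4)],'size',a/2,b/2,'ang from x',np.degrees(np.arctan2(e[0],e[1])).round(1)*-1+90)
    return im,m
E
python3 - <<'E'
from h import *
w,st=look('w2.png',[('lid_round',.06),('pot_square',.055)])
im,m=bar(w,st,(.4635,-.271))
cv2.imwrite('pics/b2.png',np.hstack([cv2.resize(w['pixels'],(560,420))[...,::-1],cv2.copyMakeBorder(im[...,::-1],0,240,0,0,0)]))
cv2.imwrite('pics/b2.png',np.hstack([w['pixels'][...,::-1],cv2.resize(np.vstack([im[...,::-1],np.dstack([m*255]*3)]),(210,420))]))
E
```

```text
4.25 [ 0.4615 -0.2679  0.2056] tooly 90.05 gap 0.0856 q6 -0.68
lid_round 0.95 rect px [269. 197. 119. 113.] ctr mm 464.0 -272.3 size 110.2 109.2 ang 28.4
   pin 0.76 [266.  197.3] [ 0.461  -0.2747  0.06  ]
pot_square 0.81 rect px [266. 193. 125. 109.] ctr mm 415.4 -308.2 size 14.0 34.1 ang 37.1
bar [0.4583, -0.272] size 44.5 14.0 ang from x 90.0
```

View pics/b2.png

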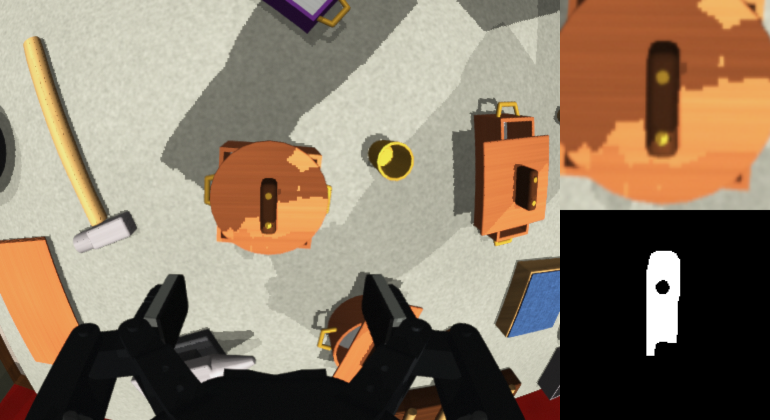

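{"name": "carry_out", "arguments": {
  "force": 40,
  "plan": [
    [[-1,0.01,-0.03,-0.7,0,0,0],[-1,0.01,-0.03,-0.7,0,0,0],[-1,0.01,-0.03,-0.7,0,0,0],[-1,0.01,-0.03,-0.7,0,0,0],[-1,0.01,-0.03,-0.7,0,0,0],[-1,0.01,0,-0.7,0,0,0],[-1,0,0,-0.3,0,0,0],[-1,0,0,-0.15,0,0,0],[-1,0,0,0,0,0,0],[-1,0,0,0,0,0,0]]
  ]
}}

```text
time_s: 5.33
position: [0.4643, -0.2715, 0.0682]
orientation: [-0.002, 1.0, -0.0, 0.0]
force: [-0.3, -0.4, -0.1]
finger_gap: 0.0852
```

{"name": "carry_out", "arguments": {
  "plan": [
    [[-1,0,0,-0.1,0,0,0],[1,0,0,0,0,0,0],[1,0,0,0,0,0,0],[1,0,0,0,0,0,0],[1,0,0,0,0,0,0],[1,0,0,0,0,0,0],[1,0,0,0,0,0,0],[1,0,0,0,0,0,0],[1,0,0,0,0,0,0],[1,0,0,0,0,0,0],[1,0,0,0,0,0,0],[1,0,0,0,0,0,0]]
  ]
}}

```text
time_s: 6.33
position: [0.4639, -0.2716, 0.0644]
orientation: [-0.002, 1.0, -0.0, 0.0]
force: [-0.7, -0.2, 5.6]
finger_gap: 0.0132
```

{"name": "carry_out", "arguments": {
  "plan": [
    [[1,0,0,0.1,0,0,0],[1,0,0,0.3,0,0,0],[1,0,0,0.6,0,0,0],[1,0,0,0.8,0,0,0],[1,0,0,0.8,0,0,0],[1,0,0,0.8,0,0,0],[1,0,0,0.6,0,0,0],[1,0,0,0.3,0,0,0],[1,0,0,0,0,0,0],[1,0,0,0,0,0,0]]
  ]
}}

```text
time_s: 7.17
position: [0.4637, -0.2713, 0.1928]
orientation: [-0.002, 1.0, 0.0, -0.0]
force: [0.0, 0.6, -2.1]
finger_gap: 0.0128
```

```bash
python3 - <<'E'
from h import *
print(manip.observe()['force'])
look('w3.png',[('rest_block',.04),('pot_square',.055)])
t=manip.get_image('top');save(t,'top2.png')
for n,z in (('pot_square',.055),('rest_block',.04)):
  for d in manip.trace(t,n)[:2]:
    P=np.array([at(t,p,z)[:2]*1000 for p in np.argwhere(d['pixels'])[:,::-1]],np.float32)
    print(n,d['confidence'],cv2.minAreaRect(P))
E
```

```text
[ 0.01134044  0.58243285 -2.05930925]
7.1667 [ 0.4637 -0.2713  0.1928] tooly 90.19 gap 0.0128 q6 -0.69
rest_block 0.86 rect px [530. 300.  60.  79.] ctr mm 621.5 139.1 size 163.0 139.4 ang 89.4
   pin 0.59 [536.4 293.2] [0.6033 0.1096 0.04  ]
pot_square 0.95 rect px [265. 166. 118.  51.] ctr mm 426.8 -280.1 size 41.5 111.7 ang 6.2
pot_square 0.23 rect px [461. 349.  34.  41.] ctr mm 671.6 -17.0 size 91.8 38.4 ang 41.5
rest_block 0.94 ((627.27734375, 155.98919677734375), (125.27948760986328, 128.56320190429688), 89.47410583496094)
```

View pics/w3.png

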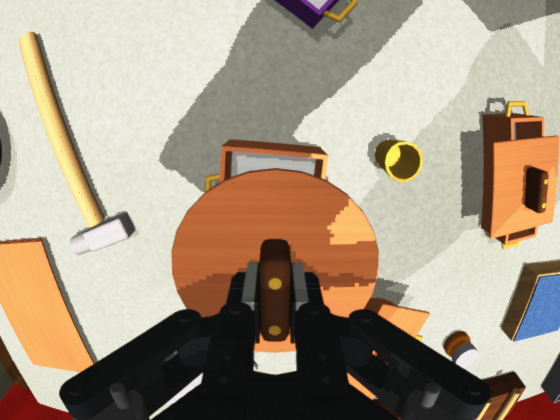

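```bash
python3 - <<'E'
from h import *
im=cv2.imread('pics/top2.png'); hs=cv2.cvtColor(im,cv2.COLOR_BGR2HSV)
t=manip.get_image('top')
m=cv2.inRange(hs,(100,110,50),(125,255,255)); m[:90]=0;m[180:]=0;m[:,:170]=0;m[:,250:]=0
P=np.array([at(t,p,.04)[:2]*1000 for p in np.argwhere(m)[:,::-1]],np.float32)
print(len(P),cv2.minAreaRect(P),P.mean(0))
E
```

```text
1820 ((634.7239379882812, 158.52552795410156), (112.03404998779297, 112.34037017822266), 89.43543243408203) [635.2113  158.05922]
```

{"name": "carry_out", "arguments": {
  "plan": [
    [[1,0.15,0.4,0,0,0,0],[1,0.3,0.7,0,0,0,0],[1,0.4,1,0,0,0,0],[1,0.4,1,0,0,0,0],[1,0.4,1,0,0,0,0],[1,0.4,1,0,0,0,0],[1,0.4,1,0,0,0,0],[1,0.4,1,0,0,0,0],[1,0.4,1,0,0,0,0],[1,0.4,1,0,0,0,0],[1,0.4,1,0,0,0,0],[1,0.4,1,0,0,0,0],[1,0.4,1,0,0,0,0],[1,0.4,1,0,0,0,0],[1,0.3,0.7,0,0,0,0],[1,0.2,0.4,0,0,0,0],[1,0,0,0,0,0,0],[1,0,0,0,0,0,0]]
  ]
}}

```text
time_s: 9.12
position: [0.636, 0.1551, 0.1927]
orientation: [-0.002, 1.0, -0.0, -0.0]
force: [-0.7, 0.1, -1.1]
finger_gap: 0.0129
```

{"name": "carry_out", "arguments": {
  "plan": [
    [[1,0,0.1,-0.4,0,0,0],[1,0,0,-0.8,0,0,0],[1,0,0,-0.8,0,0,0],[1,0,0,-0.8,0,0,0],[1,0,0,-0.8,0,0,0],[1,0,0,-0.6,0,0,0],[1,0,0,-0.3,0,0,0],[1,0,0,-0.15,0,0,0],[1,0,0,0,0,0,0],[1,0,0,0,0,0,0]]
  ]
}}

```text
time_s: 9.95
position: [0.6368, 0.1571, 0.0548]
orientation: [-0.001, 1.0, 0.0, 0.001]
force: [0.4, 0.3, -1.3]
finger_gap: 0.0132
```

{"name": "carry_out", "arguments": {
  "plan": [
    [[1,0,0,-0.08,0,0,0],[1,0,0,-0.06,0,0,0],[1,0,0,-0.04,0,0,0],[1,0,0,0,0,0,0],[1,0,0,0,0,0,0]]
  ]
}}

```text
time_s: 10.37
position: [0.6367, 0.1576, 0.0495]
orientation: [-0.002, 1.0, -0.0, 0.001]
force: [-1.8, -0.6, 5.8]
finger_gap: 0.0131
```

{"name": "carry_out", "arguments": {
  "plan": [
    [[-1,0,0,0,0,0,0],[-1,0,0,0,0,0,0],[-1,0,0,0,0,0,0],[-1,0,0,0,0,0,0],[-1,0,0,0,0,0,0],[-1,0,0,0,0,0,0],[-1,0,0,0,0,0,0],[-1,0,0,0.3,0,0,0],[-1,0,0,0.8,0,0,0],[-1,0,0,1,0,0,0],[-1,0,0,1,0,0,0],[-1,0,0,1,0,0,0],[-1,0,0,0.8,0,0,0],[-1,0,0,0,0,0,0],[-1,0,0,0,0,0,0]]
  ]
}}

```text
time_s: 11.62
position: [0.6369, 0.1577, 0.1975]
orientation: [-0.002, 1.0, 0.0, 0.002]
force: [-0.4, -0.0, -1.4]
finger_gap: 0.0858
```

```bash
python3 - <<'E'
from h import *
w,st=look('w4.png',[('lid_round',.045),('rest_block',.04),('lid_oblong',.06)])
t=manip.get_image('top');save(t,'top3.png')
E
```

```text
11.6167 [0.6369 0.1577 0.1975] tooly 90.19 gap 0.0858 q6 0.11
lid_round 0.6 rect px [121.  35. 104.  69.] ctr mm 452.6 4.2 size 79.7 113.1 ang 10.5
   pin 0.74 [272.4 195.4] [0.6374 0.1567 0.045 ]
rest_block 0.98 rect px [277. 186. 131. 122.] ctr mm 631.6 159.8 size 120.2 121.9 ang 88.6
   pin 0.32 [115.    0.5] [0.436  0.0011 0.04  ]
lid_oblong 0.81 rect px [ 22. 216.  45. 132.] ctr mm 659.9 -145.5 size 71.9 158.9 ang 73.4
lid_oblong 0.67 rect px [274. 192. 124. 114.] ctr mm 633.0 158.8 size 105.7 104.6 ang 47.1
   pin 0.69 [ 17.1 220.1] [ 0.66   -0.1458  0.06  ]
```

View pics/w4.png

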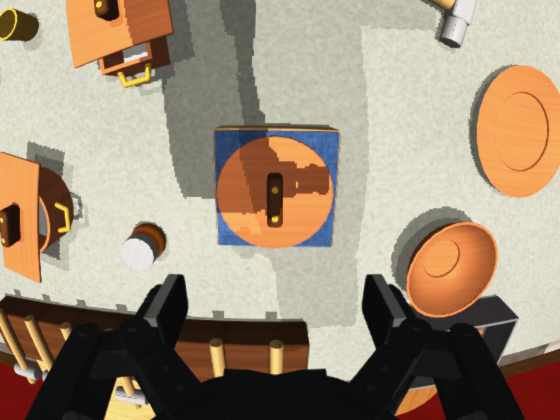

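The round lid lies flat and centred on the block, at about (274,192) in this view. Next is the square lid.

{"name": "carry_out", "arguments": {
  "plan": [
    [[-1,-0.65,-0.5,0,0,0,0.17],[-1,-0.65,-0.5,0,0,0,0.17],[-1,-0.65,-0.5,0,0,0,0.17],[-1,-0.65,-0.5,0,0,0,0.17],[-1,-0.65,-0.5,0,0,0,0.17],[-1,-0.65,-0.5,0,0,0,0.17],[-1,-0.65,-0.5,0,0,0,0.17],[-1,-0.65,-0.5,0,0,0,0.17],[-1,-0.65,-0.5,0,0,0,0.17],[-1,-0.65,-0.5,0,0,0,0.17],[-1,0,0,0,0,0,0],[-1,0,0,0,0,0,0]]
  ]
}}

```text
time_s: 13.02
position: [0.4408, 0.0071, 0.1956]
orientation: [-0.09, 0.996, -0.0, 0.0]
force: [0.1, 0.1, -0.4]
finger_gap: 0.0854
```

```bash
python3 - <<'E'
from h import *
w,st=look('w5.png',[('lid_square',.06),('pot_square',.055),('pot_oblong',.055)])
E
```

```text
13.0167 [0.4408 0.0071 0.1956] tooly 100.28 gap 0.0854 q6 -0.35
lid_square 0.63 rect px [276. 197. 122. 114.] ctr mm 441.5 8.2 size 106.0 106.3 ang 10.3
   pin 0.81 [277.1 199.1] [0.4389 0.0102 0.06  ]
pot_square 0.94 rect px [ 39. 179.  74. 103.] ctr mm 460.4 -254.8 size 125.3 110.4 ang 85.3
   pin 0.63 [ 51.9 165.3] [ 0.4439 -0.2286  0.055 ]
pot_oblong 0.84 rect px [279. 185.  62. 172.] ctr mm 370.3 -1.1 size 39.5 54.8 ang 10.5
pot_oblong 0.64 rect px [81. 17. 75. 33.] ctr mm 287.9 -221.1 size 99.5 34.1 ang 85.9
```

View pics/w5.png

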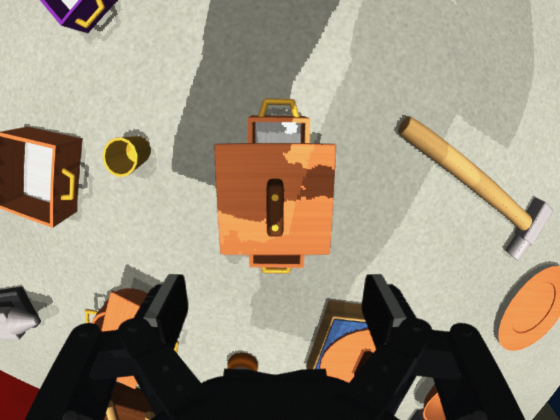

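{"name": "carry_out", "arguments": {
  "plan": [
    [[-1,0.02,0.05,-0.7,0,0,0],[-1,0,0,-0.7,0,0,0],[-1,0,0,-0.7,0,0,0],[-1,0,0,-0.7,0,0,0],[-1,0,0,-0.7,0,0,0],[-1,0,0,-0.45,0,0,0],[-1,0,0,-0.2,0,0,0],[-1,0,0,-0.1,0,0,0],[-1,0,0,0,0,0,0],[-1,0,0,0,0,0,0]]
  ]
}}

```text
time_s: 14.2
position: [0.4424, 0.0091, 0.0684]
orientation: [-0.091, 0.996, -0.0, 0.0]
force: [-0.8, 0.5, 1.1]
finger_gap: 0.0855
```

{"name": "carry_out", "arguments": {
  "plan": [
    [[-1,0,0,-0.1,0,0,0],[1,0,0,0,0,0,0],[1,0,0,0,0,0,0],[1,0,0,0,0,0,0],[1,0,0,0,0,0,0],[1,0,0,0,0,0,0],[1,0,0,0,0,0,0],[1,0,0,0,0,0,0],[1,0,0,0,0,0,0],[1,0,0,0,0,0,0],[1,0,0,0.1,0,0,0],[1,0,0,0.3,0,0,0],[1,0,0,0.6,0,0,0],[1,0,0,0.8,0,0,0],[1,0,0,0.8,0,0,0],[1,0,0,0.8,0,0,0],[1,0,0,0.6,0,0,0],[1,0,0,0.3,0,0,0],[1,0,0,0,0,0,0]]
  ]
}}

```text
time_s: 15.78
position: [0.4425, 0.009, 0.1956]
orientation: [-0.091, 0.996, -0.0, 0.001]
force: [0.2, 0.1, -2.8]
finger_gap: 0.0132
```

```bash
cat >> h.py <<'E'
def top(im,n,zs,lids=()):
    for d in manip.trace(im,n)[:2]:
        P=np.array([at(im,p,zs)[:2]*1000 for p in np.argwhere(d['pixels'])[:,::-1]],np.float32)
        (x,y),s,a=cv2.minAreaRect(P); print('top',n,round(d['confidence'],2),np.round([x,y,*s,a],1))
E
python3 - <<'E'
from h import *
print(manip.observe()['position'],manip.observe()['finger_gap'])
for k in 'top','side':
    t=manip.get_image(k);save(t,k+'4.png')
    for n in ('pot_square','pot_oblong'): top(t,n,.055)
a=cv2.imread('pics/top4.png')[90:330,230:430]; b=cv2.imread('pics/side4.png')[150:350,170:410]
cv2.imwrite('pics/c4.png',np.hstack([cv2.resize(a,(400,480)),cv2.resize(b,(400,480))]))
E
```

```text
[0.44253758 0.00903525 0.19563348] 0.013193037111488224
top pot_square 0.86 [ 460.8 -271.6  124.7  102.9   86.2]
top pot_oblong 0.93 [ 232.5 -267.3  168.5   58.3   50.6]
top pot_oblong 0.72 [ 3.794e+02 -3.000e-01  6.300e+01  5.500e+01  9.400e+00]
top pot_square 0.98 [ 465.9 -283.3  125.5   97.2   85.9]
top pot_oblong 0.98 [440.4 -11.7 170.8  95.1   9.2]
```

View pics/c4.png

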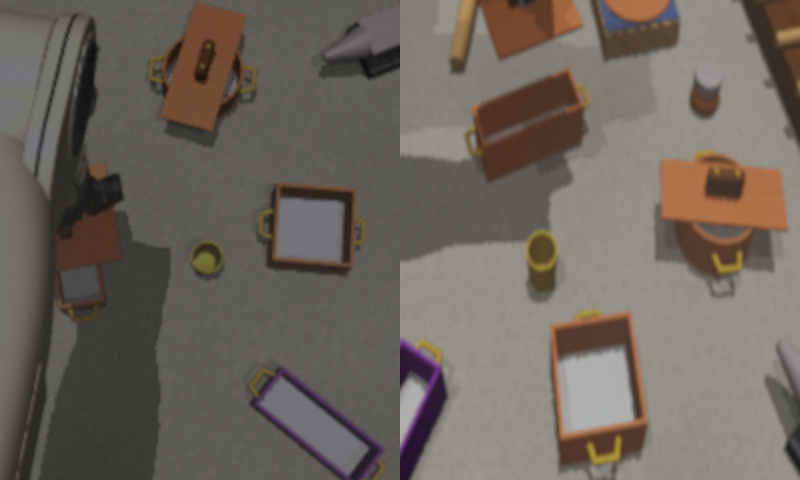

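```bash
cat >> h.py <<'E'
from scipy.optimize import minimize
def outline(kind):
    if kind=='round': a=np.linspace(0,2*np.pi,40); return np.c_[50*np.cos(a),50*np.sin(a)]/1000
    h={'square':(47,47),'oblong':(72,27),'block':(60,60)}[kind]
    return np.array([[1,1],[1,-1],[-1,-1],[-1,1]])*np.array(h)/1000
def fit(ims,name,kind,p0,h=.055,k=11):
    """fit x,y,yaw of an upright prism to traced silhouettes (lugs opened away)"""
    O=outline(kind); T=[]
    for im in ims:
        for d in manip.trace(im,name)[:2]:
            Ti=np.linalg.inv(im['pose']); f=210/np.tan(np.radians(im['fovy'])/2)
            m=d['pixels'].astype(np.uint8)*255
            m=cv2.morphologyEx(m,cv2.MORPH_CLOSE,np.ones((5,5)))
            cs=cv2.findContours(m,0,2)[0]; c=max(cs,key=cv2.contourArea); m[:]=0; cv2.drawContours(m,[c],-1,255,-1)
            m=cv2.morphologyEx(m,cv2.MORPH_OPEN,cv2.getStructuringElement(2,(k,k)))
            o=at(im,cv2.minAreaRect(c)[0],h/2)[:2]
            if np.hypot(*(o-p0[:2]))<.05: T.append((Ti,f,im,m)); break
    def proj(p,t):
        Ti,f,im,m=t; c,s=np.cos(p[2]),np.sin(p[2]); q=O@np.array([[c,s],[-s,c]])+p[:2]
        P=np.vstack([np.c_[q,np.full(len(q),z)] for z in(0,h)])@Ti[:3,:3].T+Ti[:3,3]
        return P[:,:2]/P[:,2:]*f+[im['cx'],im['cy']]
    def cost(p,sub=None):
        e=0
        for t in (sub or T):
            r=np.zeros(t[3].shape,np.uint8); hu=cv2.convexHull(proj(p,t).astype(np.float32))
            cv2.fillConvexPoly(r,np.round(hu*256).astype(np.int32),255,cv2.LINE_AA,8)
            e+=np.abs(r.astype(float)-t[3]).sum()/t[3].sum()
        return e
    for sub in [[t] for t in T]+[T]:
        p=np.array(p0,float)
        S=np.vstack([p,p+[.01,0,0],p+[0,.01,0],p+[0,0,.1]])
        r=minimize(cost,p,args=(sub,),method='Nelder-Mead',options=dict(initial_simplex=S,xatol=1e-4,fatol=1e-4))
        print('fit',name,len(sub),'view(s)',np.round(r.x[:2],4),'yaw',np.degrees(r.x[2]).round(1),'err',round(r.fun/len(sub),3))
    return r.x
E
python3 - <<'E'
from h import *
I=[manip.get_image('top'),manip.get_image('side')]
fit(I,'pot_square','square',(.464,-.271,-.065))
fit(I[1:],'pot_oblong','oblong',(.442,.008,.17))
fit(I,'pot_round','round',(.66,-.145,0))
E
```

```text
fit pot_square 1 view(s) [ 0.4652 -0.2746] yaw -4.3 err 0.122
fit pot_square 1 view(s) [ 0.4677 -0.2746] yaw -6.4 err 0.078
fit pot_square 2 view(s) [ 0.4665 -0.2749] yaw -5.0 err 0.105
fit pot_oblong 1 view(s) [0.4411 0.0104] yaw 10.7 err 0.098
fit pot_oblong 1 view(s) [0.4411 0.0104] yaw 10.7 err 0.098
fit pot_round 1 view(s) [ 0.6619 -0.1443] yaw 6.5 err 1.911
fit pot_round 1 view(s) [ 0.6619 -0.1443] yaw 6.5 err 1.911
```

{"name": "carry_out", "arguments": {
  "plan": [
    [[1,0.07,-0.5,0,0,0,-0.23],[1,0.07,-0.9,0,0,0,-0.23],[1,0.07,-1,0,0,0,-0.23],[1,0.07,-1,0,0,0,-0.23],[1,0.07,-1,0,0,0,-0.23],[1,0.07,-1,0,0,0,-0.23],[1,0.07,-1,0,0,0,-0.23],[1,0.07,-1,0,0,0,-0.23],[1,0.07,-0.9,0,0,0,-0.23],[1,0.07,-0.7,0,0,0,-0.23],[1,0.07,-0.4,0,0,0,-0.2],[1,0,0,0,0,0,0],[1,0,0,0,0,0,0]]
  ]
}}

```text
time_s: 17.52
position: [0.4648, -0.2728, 0.1934]
orientation: [0.041, 0.999, 0.0, -0.0]
force: [0.0, 0.4, -2.0]
finger_gap: 0.0132
```

```bash
python3 - <<'E'
from h import *
w,st=look('w6.png',[('lid_square',.19)])
I=[manip.get_image('top'),manip.get_image('side')]
fit(I,'pot_oblong','oblong',(.442,.008,.17))
E
```

```text
17.5167 [ 0.4648 -0.2728  0.1934] tooly 85.36 gap 0.0132 q6 -0.61
lid_square 0.74 rect px [276. 260. 217. 176.] ctr mm 462.9 -271.8 size 104.6 105.1 ang 85.8
lid_square 0.69 rect px [538. 281.  44.  84.] ctr mm 499.4 -87.5 size 71.0 37.4 ang 3.0
fit pot_oblong 1 view(s) [0.4406 0.0106] yaw 10.9 err 0.13
fit pot_oblong 1 view(s) [0.4301 0.0094] yaw 8.7 err 0.256
fit pot_oblong 2 view(s) [0.437  0.0101] yaw 11.0 err 0.21
```

View pics/w6.png

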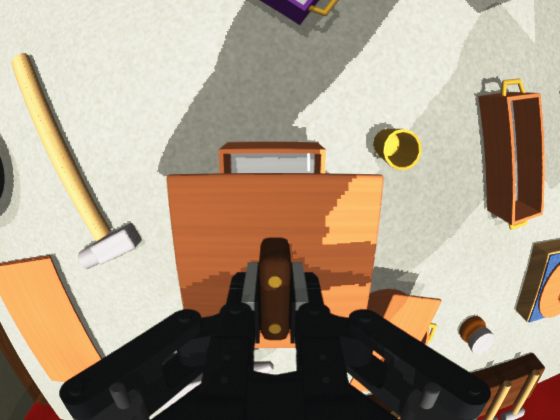

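```bash
python3 - <<'E'
from h import *
st=manip.observe(); w=manip.get_image('wrist')
a=at(w,(220,150),.055,st);b=at(w,(325,149.5),.055,st);print(a,b,np.linalg.norm(a-b),np.degrees(np.arctan2(*(b-a)[:2])))
u=(b-a)/np.linalg.norm(b-a); print((a+b)/2+.047*np.array([u[1],-u[0],0]))
cv2.imwrite('pics/z6.png',cv2.resize(w['pixels'][125:185,200:345,::-1],None,fx=5,fy=5,interpolation=cv2.INTER_CUBIC))
E
```

```text
[ 0.41561997 -0.31556434  0.055     ] [ 0.42252226 -0.22352371  0.055     ] 0.09229907560120626 4.288686224557261
[ 0.46593951 -0.27305877  0.055     ]
```

View pics/z6.png

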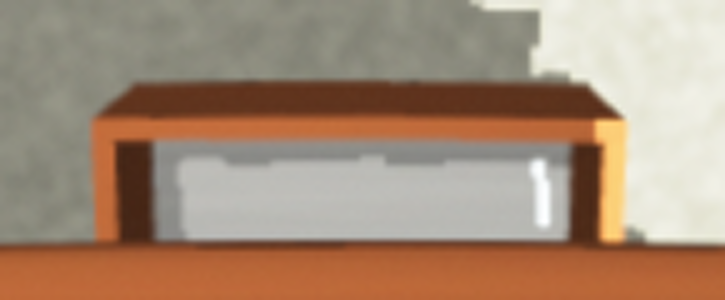

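{"name": "carry_out", "arguments": {
  "plan": [
    [[1,0.03,-0.03,-0.4,0,0,0],[1,0,0,-0.8,0,0,0],[1,0,0,-0.8,0,0,0],[1,0,0,-0.8,0,0,0],[1,0,0,-0.8,0,0,0],[1,0,0,-0.3,0,0,0],[1,0,0,-0.15,0,0,0],[1,0,0,0,0,0,0],[1,0,0,0,0,0,0]]
  ]
}}

```text
time_s: 18.67
position: [0.4664, -0.2742, 0.0733]
orientation: [0.04, 0.999, -0.0, 0.001]
force: [-0.5, 0.5, -2.0]
finger_gap: 0.0133
```

{"name": "carry_out", "arguments": {
  "plan": [
    [[1,0,0,-0.12,0,0,0],[1,0,0,-0.07,0,0,0],[1,0,0,-0.04,0,0,0],[1,0,0,0,0,0,0],[1,0,0,0,0,0,0]]
  ]
}}

```text
time_s: 19.08
position: [0.4659, -0.2739, 0.0656]
orientation: [0.04, 0.999, -0.0, 0.0]
force: [-0.7, 0.2, -2.5]
finger_gap: 0.0133
```

{"name": "carry_out", "arguments": {
  "plan": [
    [[1,0,0,-0.04,0,0,0],[1,0,0,-0.03,0,0,0],[1,0,0,0,0,0,0],[1,0,0,0,0,0,0]]
  ]
}}

```text
time_s: 19.42
position: [0.466, -0.2739, 0.065]
orientation: [0.04, 0.999, -0.001, 0.001]
force: [-4.4, 2.5, 14.9]
finger_gap: 0.0127
```

Contact. I'll release, rise and check.

{"name": "carry_out", "arguments": {
  "plan": [
    [[1,0,0,0.03,0,0,0],[-1,0,0,0,0,0,0],[-1,0,0,0,0,0,0],[-1,0,0,0,0,0,0],[-1,0,0,0,0,0,0],[-1,0,0,0,0,0,0],[-1,0,0,0,0,0,0],[-1,0,0,0,0,0,0],[-1,0,0,0.3,0,0,0],[-1,0,0,0.8,0,0,0],[-1,0,0,1,0,0,0],[-1,0,0,1,0,0,0],[-1,0,0,1,0,0,0],[-1,0,0,0.6,0,0,0],[-1,0,0,0,0,0,0],[-1,0,0,0,0,0,0]]
  ]
}}

```text
time_s: 20.75
position: [0.4662, -0.2741, 0.2066]
orientation: [0.04, 0.999, -0.001, 0.001]
force: [-0.0, -0.4, -0.1]
finger_gap: 0.0856
```

```bash
python3 - <<'E'
from h import *
w,st=look('w7.png',[('lid_square',.06),('lid_oblong',.06)])
s=manip.get_image('side')
a=cv2.resize(w['pixels'][110:270,190:350,::-1],(400,400)); b=cv2.resize(s['pixels'][260:360,240:340,::-1],(400,400),interpolation=cv2.INTER_CUBIC)
cv2.imwrite('pics/c7.png',np.hstack([a,b]))
E
```

```text
20.75 [ 0.4662 -0.2741  0.2066] tooly 85.39 gap 0.0856 q6 -0.61
lid_square 0.77 rect px [276. 193. 120. 112.] ctr mm 465.6 -272.8 size 108.1 108.7 ang 85.7
   pin 0.72 [277.5 196.2] [ 0.4657 -0.2707  0.06  ]
lid_oblong 0.78 rect px [393. 334. 100.  96.] ctr mm 605.9 -122.3 size 53.4 40.8 ang 72.2
```

View pics/c7.png

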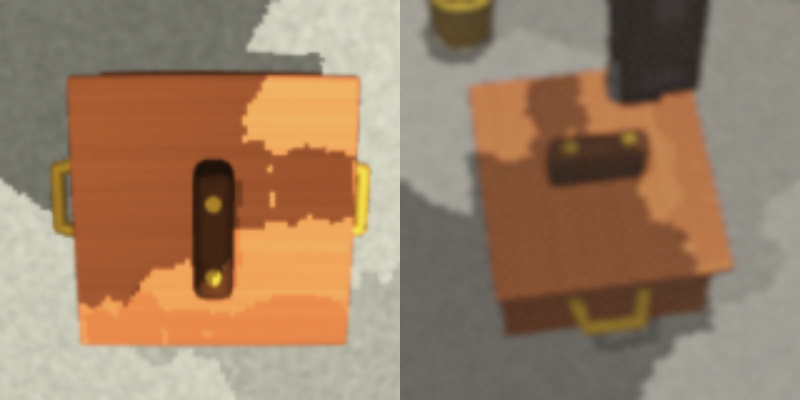

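Square lid is seated on the square pot: centre (465.6, −272.8) mm against the pot's (465, −273.6), and both lugs show evenly. Now the oblong lid.

{"name": "carry_out", "arguments": {
  "plan": [
    [[-1,0.65,0.43,0,0,0,-0.2],[-1,0.65,0.43,0,0,0,-0.2],[-1,0.65,0.43,0,0,0,-0.2],[-1,0.65,0.43,0,0,0,-0.2],[-1,0.65,0.43,0,0,0,-0.2],[-1,0.65,0.43,0,0,0,-0.2],[-1,0.65,0.43,0,0,0,-0.2],[-1,0.65,0.43,0,0,0,-0.2],[-1,0.65,0.43,0,0,0,-0.2],[-1,0.65,0.43,0,0,0,-0.2],[-1,0,0,0,0,0,0],[-1,0,0,0,0,0,0]]
  ]
}}

```text
time_s: 22.05
position: [0.6612, -0.144, 0.2038]
orientation: [0.144, 0.99, 0.0, -0.001]
force: [0.2, -0.5, -0.1]
finger_gap: 0.0853
```

```bash
python3 - <<'E'
from h import *
w,st=look('w8.png',[('lid_oblong',.06),('pot_round',.055)])
E
```

```text
22.05 [ 0.6612 -0.144   0.2038] tooly 73.5 gap 0.0853 q6 -0.05
lid_oblong 0.82 rect px [273. 192.  80. 162.] ctr mm 660.7 -145.5 size 68.3 156.7 ang 73.4
   pin 0.72 [268.3 196.1] [ 0.6574 -0.1482  0.06  ]
pot_round 0.59 rect px [272. 192. 136.  74.] ctr mm 642.9 -190.9 size 30.3 68.4 ang 72.8
```

View pics/w8.png

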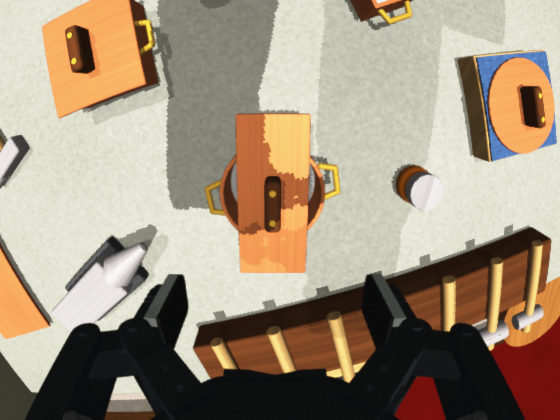

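{"name": "carry_out", "arguments": {
  "plan": [
    [[-1,0,-0.04,-0.7,0,0,0],[-1,0,0,-0.7,0,0,0],[-1,0,0,-0.7,0,0,0],[-1,0,0,-0.7,0,0,0],[-1,0,0,-0.7,0,0,0],[-1,0,0,-0.7,0,0,0],[-1,0,0,-0.25,0,0,0],[-1,0,0,-0.1,0,0,0],[-1,0,0,0,0,0,0],[-1,0,0,0,0,0,0]]
  ]
}}

```text
time_s: 23.13
position: [0.6613, -0.1464, 0.07]
orientation: [0.145, 0.989, -0.0, 0.001]
force: [-0.6, -0.0, 0.3]
finger_gap: 0.0853
```

{"name": "carry_out", "arguments": {
  "plan": [
    [[-1,0,0.02,-0.12,0,0,0],[-1,0,0,0,0,0,0],[1,0,0,0,0,0,0],[1,0,0,0,0,0,0],[1,0,0,0,0,0,0],[1,0,0,0,0,0,0],[1,0,0,0,0,0,0],[1,0,0,0,0,0,0],[1,0,0,0,0,0,0],[1,0,0,0,0,0,0],[1,0,0,0,0,0,0]]
  ]
}}

```text
time_s: 24.05
position: [0.661, -0.1454, 0.0653]
orientation: [0.144, 0.99, -0.0, 0.0]
force: [0.2, -0.9, 1.0]
finger_gap: 0.0131
```

{"name": "carry_out", "arguments": {
  "plan": [
    [[1,0,0,0.1,0,0,0],[1,0,0,0.3,0,0,0],[1,0,0,0.6,0,0,0],[1,0,0,0.8,0,0,0],[1,0,0,0.8,0,0,0],[1,0,0,0.8,0,0,0],[1,0,0,0.6,0,0,0],[1,0,0,0.3,0,0,0],[1,0,0,0,0,0,0],[1,0,0,0,0,0,0]]
  ]
}}

```text
time_s: 24.88
position: [0.6608, -0.1454, 0.1938]
orientation: [0.144, 0.99, -0.0, -0.0]
force: [0.4, -0.5, -2.9]
finger_gap: 0.0135
```

```bash
python3 - <<'E'
from h import *
I=[manip.get_image('top'),manip.get_image('side')]
fit(I,'pot_oblong','oblong',(.441,.009,.18))
fit(I,'pot_round','round',(.66,-.145,0))
E
```

```text
fit pot_oblong 1 view(s) [0.4421 0.0104] yaw 10.5 err 0.082
fit pot_oblong 1 view(s) [0.4421 0.0104] yaw 10.5 err 0.082
fit pot_round 1 view(s) [ 0.6616 -0.1451] yaw 2.2 err 0.052
fit pot_round 1 view(s) [ 0.6616 -0.1451] yaw 2.2 err 0.052
```

{"name": "carry_out", "arguments": {
  "plan": [
    [[1,-0.26,0.18,0,0,0,0.16],[1,-0.51,0.36,0,0,0,0.32],[1,-0.64,0.455,0,0,0,0.4],[1,-0.64,0.455,0,0,0,0.4],[1,-0.64,0.455,0,0,0,0.4],[1,-0.64,0.455,0,0,0,0.4],[1,-0.64,0.455,0,0,0,0.4],[1,-0.64,0.455,0,0,0,0.4],[1,-0.64,0.455,0,0,0,0.4],[1,-0.64,0.455,0,0,0,0.4],[1,-0.64,0.455,0,0,0,0.4],[1,-0.51,0.36,0,0,0,0.32],[1,-0.26,0.18,0,0,0,0.16],[1,0,0,0,0,0,0],[1,0,0,0,0,0,0]]
  ]
}}

```text
time_s: 26.43
position: [0.4423, 0.0098, 0.1943]
orientation: [-0.093, 0.996, -0.0, 0.0]
force: [0.9, 0.2, -2.2]
finger_gap: 0.0132
```

```bash
python3 - <<'E'
from h import *
w,st=look('w9.png',[('lid_oblong',.189)])
t=manip.get_image('top');I=[t,manip.get_image('side')]
fit(I,'pot_round','round',(.66,-.145,0))
cv2.imwrite('pics/c9.png',np.hstack([w['pixels'][60:400,150:400,::-1],cv2.resize(w['pixels'][90:175,200:350,::-1],(540,306),interpolation=cv2.INTER_CUBIC)[:340] if 0 else cv2.copyMakeBorder(cv2.resize(w['pixels'][90:175,200:350,::-1],(540,306),interpolation=cv2.INTER_CUBIC),0,34,0,0,0)]))
E
```

```text
26.4333 [0.4423 0.0098 0.1943] tooly 100.73 gap 0.0132 q6 -0.36
lid_oblong 0.78 rect px [275. 248. 146. 253.] ctr mm 441.2 10.8 size 154.7 66.6 ang 10.7
   pin 0.56 [271.9 268.9] [0.4395 0.0091 0.189 ]
fit pot_round 1 view(s) [ 0.659  -0.1446] yaw -0.4 err 0.071
fit pot_round 1 view(s) [ 0.6626 -0.1439] yaw 3.0 err 0.082
fit pot_round 2 view(s) [ 0.66   -0.1449] yaw -0.5 err 0.082
```

View pics/c9.png

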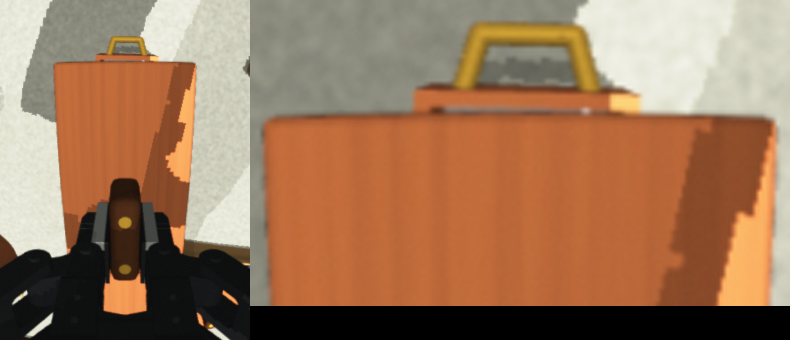

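```bash
python3 - <<'E'
from h import *
st=manip.observe(); w=manip.get_image('wrist')
a=at(w,(245.8,115.8),.055,st);b=at(w,(308.3,116.2),.055,st);print(a,b,np.linalg.norm(a-b))
u=np.array([np.cos(np.radians(10.7)),np.sin(np.radians(10.7)),0]); print((a+b)/2+.072*u)
E
```

```text
[ 0.37257016 -0.02761505  0.055     ] [0.36284647 0.02513449 0.055     ] 0.05363827694468675
[0.43845644 0.01212772 0.055     ]
```

{"name": "carry_out", "arguments": {
  "plan": [
    [[1,0,0,-0.4,0,0,0],[1,0,0.02,-0.8,0,0,0],[1,0,0,-0.8,0,0,0],[1,0,0,-0.8,0,0,0],[1,0,0,-0.8,0,0,0],[1,0,0,-0.3,0,0,0],[1,0,0,-0.2,0,0,0],[1,0,0,-0.1,0,0,0],[1,0,0,0,0,0,0],[1,0,0,0,0,0,0]]
  ]
}}

```text
time_s: 27.67
position: [0.4426, 0.0103, 0.069]
orientation: [-0.094, 0.996, -0.0, 0.001]
force: [0.5, 0.4, -1.9]
finger_gap: 0.0136
```

{"name": "carry_out", "arguments": {
  "plan": [
    [[1,0,0,-0.06,0,0,0],[1,0,0,-0.04,0,0,0],[1,0,0,-0.03,0,0,0],[1,0,0,0,0,0,0],[1,0,0,0,0,0,0]]
  ]
}}

```text
time_s: 28.08
position: [0.4423, 0.0104, 0.0651]
orientation: [-0.094, 0.996, -0.0, 0.001]
force: [-2.6, 0.7, 8.0]
finger_gap: 0.0134
```

{"name": "carry_out", "arguments": {
  "plan": [
    [[-1,0,0,0,0,0,0],[-1,0,0,0,0,0,0],[-1,0,0,0,0,0,0],[-1,0,0,0,0,0,0],[-1,0,0,0,0,0,0],[-1,0,0,0,0,0,0],[-1,0,0,0,0,0,0],[-1,0,0,0.3,0,0,0],[-1,0,0,0.8,0,0,0],[-1,0,0,1,0,0,0],[-1,0,0,1,0,0,0],[-1,0,0,1,0,0,0],[-1,0,0,0.6,0,0,0],[-1,0,0,0,0,0,0],[-1,0,0,0,0,0,0]]
  ]
}}

```text
time_s: 29.33
position: [0.4423, 0.0104, 0.2064]
orientation: [-0.094, 0.996, -0.0, 0.001]
force: [0.1, 0.4, -0.1]
finger_gap: 0.0856
```

```bash
python3 - <<'E'
from h import *
w,st=look('w10.png',[('lid_oblong',.06)])
s=manip.get_image('side')
a=cv2.resize(w['pixels'][90:290,175:375,::-1],(400,400)); b=cv2.resize(s['pixels'][150:250,200:300,::-1],(400,400),interpolation=cv2.INTER_CUBIC)
cv2.imwrite('pics/c10.png',np.hstack([a,b]))
E
```

```text
29.3333 [0.4423 0.0104 0.2064] tooly 100.75 gap 0.0856 q6 -0.35
lid_oblong 0.81 rect px [277. 192.  79. 161.] ctr mm 442.8 11.7 size 156.0 66.7 ang 10.8
   pin 0.67 [272.5 196.3] [0.442  0.0094 0.06  ]
   pin 0.57 [352.8 334.9] [0.5901 0.1333 0.06  ]
```

View pics/c10.png

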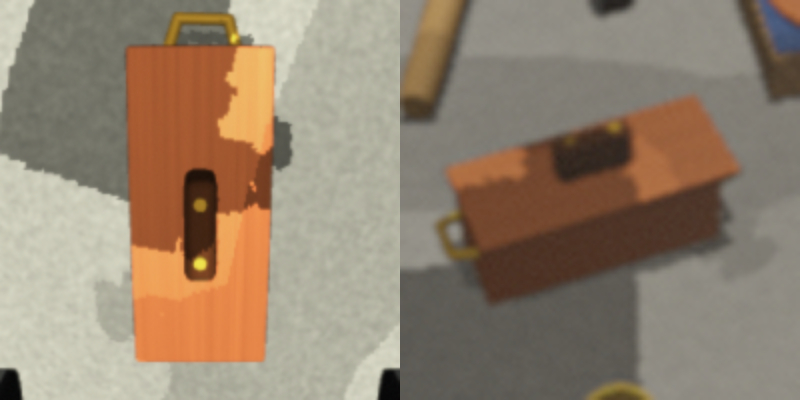

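```bash
python3 - <<'E'
from h import *
st=manip.observe(); w=manip.get_image('wrist')
u=np.array([np.cos(np.radians(10.7)),np.sin(np.radians(10.7)),0])
for z in (.03,.04,.05): print(z,at(w,(276,96.3),z,st)+.089*u)
print(at(w,(275.5,113),.06,st)+.078*u)
print(at(w,(275.5,270.5),.06,st)-.078*u)
t=manip.get_image('side')
Ti=np.linalg.inv(t['pose']);f=210/np.tan(np.radians(t['fovy'])/2)
def pj(p): q=Ti[:3,:3]@p+Ti[:3,3]; return (q[:2]/q[2]*f+[t['cx'],t['cy']]).round(1)
# predicted side pixels of pot bottom corners & lid corners for pot centre hypotheses
v=np.array([-u[1],u[0],0])
for c in ((.4385,.011),(.4425,.0117)):
    c=np.array([*c,0]); print(c,[ (pj(c+sx*.072*u-.027*v)-[200,150])*4+[400,0] for sx in(-1,1)],[ (pj(c+sx*.078*u-.033*v+[0,0,.06])-[200,150])*4+[400,0] for sx in(-1,1)])
E
```

```text
0.03 [0.43680144 0.01221869 0.03      ]
0.04 [0.43704711 0.0122216  0.04      ]
0.05 [0.43729278 0.0122245  0.05      ]
[0.44132966 0.01252541 0.06      ]
[0.43900634 0.01240432 0.06      ]
[0.4385 0.011  0.    ] [array([484.4, 305.2]), array([712.4, 231.6])] [array([467.6, 250.4]), array([729.2, 168.8])]
[0.4425 0.0117 0.    ] [array([491.2, 303.2]), array([718.8, 230. ])] [array([474.8, 248. ]), array([736. , 166.8])]
```

The lid is seated flat. Three cues (rim corners, lug, side view) put it about 3–4 mm along x from the pot centre and true in y and yaw, which is inside the 10 mm limit. Now I'll fetch the round lid from the block.

{"name": "carry_out", "arguments": {
  "plan": [
    [[-1,0.65,0.49,0,0,0,-0.18],[-1,0.65,0.49,0,0,0,-0.18],[-1,0.65,0.49,0,0,0,-0.18],[-1,0.65,0.49,0,0,0,-0.18],[-1,0.65,0.49,0,0,0,-0.18],[-1,0.65,0.49,0,0,0,-0.18],[-1,0.65,0.49,0,0,0,-0.18],[-1,0.65,0.49,0,0,0,-0.18],[-1,0.65,0.49,0,0,0,-0.18],[-1,0.65,0.49,0,0,0,-0.18],[-1,0,0,0,0,0,0],[-1,0,0,0,0,0,0]]
  ]
}}

```text
time_s: 30.63
position: [0.6371, 0.158, 0.2034]
orientation: [-0.0, 1.0, -0.0, -0.001]
force: [-0.4, -0.7, 0.5]
finger_gap: 0.0852
```

```bash
python3 - <<'E'
from h import *
w,st=look('w11.png',[('lid_round',.045),('rest_block',.04)])
I=[manip.get_image('top'),manip.get_image('side')]
fit(I,'pot_oblong','oblong',(.441,.009,.18)); fit(I,'pot_round','round',(.66,-.145,0))
E
```

```text
30.6333 [0.6371 0.158  0.2034] tooly 90.01 gap 0.0852 q6 0.12
lid_round 0.56 rect px [274. 191. 118. 111.] ctr mm 636.5 158.8 size 111.1 110.4 ang 0.1
   pin 0.81 [272.3 194.6] [0.6375 0.1567 0.045 ]
rest_block 0.88 rect px [276. 186. 125. 121.] ctr mm 631.8 159.6 size 118.7 120.0 ang 89.4
fit pot_oblong 1 view(s) [0.4419 0.0102] yaw 9.0 err 1.854
fit pot_oblong 1 view(s) [0.4419 0.0102] yaw 9.0 err 1.854
fit pot_round 1 view(s) [ 0.6572 -0.1457] yaw 5.6 err 0.125
fit pot_round 1 view(s) [ 0.6622 -0.1454] yaw 2.5 err 0.061
fit pot_round 2 view(s) [ 0.6599 -0.1457] yaw 5.4 err 0.105
```

{"name": "carry_out", "arguments": {
  "plan": [
    [[-1,0,0,-0.7,0,0,0],[-1,0,0,-0.7,0,0,0],[-1,0,0,-0.7,0,0,0],[-1,0,0,-0.7,0,0,0],[-1,0,0,-0.7,0,0,0],[-1,0,0,-0.7,0,0,0],[-1,0,0,-0.4,0,0,0],[-1,0,0,-0.2,0,0,0],[-1,0,0,-0.1,0,0,0],[-1,0,0,0,0,0,0],[-1,0,0,0,0,0,0]]
  ]
}}

```text
time_s: 32.1
position: [0.6373, 0.1575, 0.059]
orientation: [0.0, 1.0, 0.0, 0.001]
force: [-0.4, 0.9, 0.3]
finger_gap: 0.0856
```

{"name": "carry_out", "arguments": {
  "plan": [
    [[-1,0,0,-0.2,0,0,0],[-1,0,0,-0.1,0,0,0],[-1,0,0,0,0,0,0],[1,0,0,0,0,0,0],[1,0,0,0,0,0,0],[1,0,0,0,0,0,0],[1,0,0,0,0,0,0],[1,0,0,0,0,0,0],[1,0,0,0,0,0,0],[1,0,0,0,0,0,0],[1,0,0,0,0,0,0],[1,0,0,0,0,0,0],[1,0,0,0,0,0,0]]
  ]
}}

```text
time_s: 33.18
position: [0.637, 0.1575, 0.0494]
orientation: [0.0, 1.0, 0.0, 0.0]
force: [-0.3, 0.4, 2.4]
finger_gap: 0.0133
```

{"name": "carry_out", "arguments": {
  "plan": [
    [[1,0,0,0.1,0,0,0],[1,0,0,0.3,0,0,0],[1,0,0,0.6,0,0,0],[1,0,0,0.9,0,0,0],[1,0,0,0.9,0,0,0],[1,0,0,0.9,0,0,0],[1,0,0,0.8,0,0,0],[1,0,0,0.3,0,0,0],[1,0,0,0,0,0,0]]
  ]
}}

```text
time_s: 33.93
position: [0.6377, 0.1575, 0.1958]
orientation: [0.0, 1.0, 0.0, 0.002]
force: [1.5, -0.6, -1.4]
finger_gap: 0.0131
```

{"name": "carry_out", "arguments": {
  "plan": [
    [[1,0.065,-0.5,0,0,0,0],[1,0.065,-0.8,0,0,0,0],[1,0.065,-0.95,0,0,0,0],[1,0.065,-0.95,0,0,0,0],[1,0.065,-0.95,0,0,0,0],[1,0.065,-0.95,0,0,0,0],[1,0.065,-0.95,0,0,0,0],[1,0.065,-0.95,0,0,0,0],[1,0.065,-0.95,0,0,0,0],[1,0.065,-0.95,0,0,0,0],[1,0.065,-0.7,0,0,0,0],[1,0.065,-0.48,0,0,0,0],[1,0,0,0,0,0,0],[1,0,0,0,0,0,0]]
  ]
}}

```text
time_s: 35.1
position: [0.6597, -0.1456, 0.1916]
orientation: [0.001, 1.0, 0.001, -0.001]
force: [0.2, 0.4, -1.6]
finger_gap: 0.0128
```

```bash
python3 - <<'E'
from h import *
w,st=look('w12.png',[('lid_round',.19)])
I=[manip.get_image('side')]
fit(I,'pot_round','round',(.66,-.145,0))
cv2.imwrite('pics/c12.png',np.hstack([cv2.resize(w['pixels'][120:200,200:340,::-1],(560,320),interpolation=cv2.INTER_CUBIC)]))
E
```

```text
35.1 [ 0.6597 -0.1456  0.1916] tooly 89.86 gap 0.0128 q6 -0.34
lid_round 0.92 rect px [276. 259. 213. 185.] ctr mm 654.9 -143.4 size 107.7 104.1 ang 50.8
lid_round 0.68 rect px [132.  28. 109.  57.] ctr mm 530.4 -213.2 size 56.9 29.6 ang 84.0
   pin 0.65 [270.1 268.7] [ 0.6545 -0.1469  0.19  ]
fit pot_round 1 view(s) [ 0.6629 -0.1438] yaw 4.5 err 0.09
fit pot_round 1 view(s) [ 0.6629 -0.1438] yaw 4.5 err 0.09
```

View pics/c12.png

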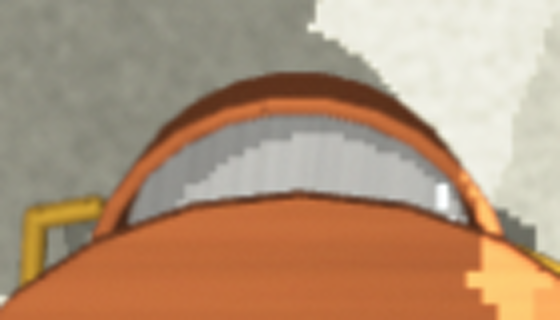

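```bash
python3 - <<'E'
from h import *
from scipy.optimize import least_squares
st=manip.observe(); w=manip.get_image('wrist')
P=np.array([at(w,(200+x/4,120+y/4),.055,st)[:2] for x,y in [(100,222),(150,155),(200,122),(250,104),(300,97),(350,103),(400,122),(450,155),(498,225)]])
print(least_squares(lambda p:np.hypot(*(P-p).T)-.05,(.66,-.145)).x, least_squares(lambda p:np.hypot(*(P-p[:2]).T)-p[2],(.66,-.145,.05)).x)
E
```

```text
[ 0.66001886 -0.14259263] [ 0.65927843 -0.14258911  0.04937413]
```

{"name": "carry_out", "arguments": {
  "plan": [
    [[1,0.02,0.05,-0.4,0,0,0],[1,0,0,-0.8,0,0,0],[1,0,0,-0.8,0,0,0],[1,0,0,-0.8,0,0,0],[1,0,0,-0.8,0,0,0],[1,0,0,-0.3,0,0,0],[1,0,0,-0.15,0,0,0],[1,0,0,0,0,0,0],[1,0,0,0,0,0,0]]
  ]
}}

```text
time_s: 36.15
position: [0.6615, -0.1435, 0.073]
orientation: [0.0, 1.0, -0.0, 0.001]
force: [-0.4, -1.0, -1.2]
finger_gap: 0.0131
```

{"name": "carry_out", "arguments": {
  "plan": [
    [[1,0,0,-0.12,0,0,0],[1,0,0,-0.06,0,0,0],[1,0,0,-0.05,0,0,0],[1,0,0,-0.03,0,0,0],[1,0,0,0,0,0,0],[1,0,0,0,0,0,0]]
  ]
}}

```text
time_s: 36.65
position: [0.661, -0.1435, 0.0644]
orientation: [0.0, 1.0, -0.0, 0.0]
force: [-1.7, 0.8, 2.3]
finger_gap: 0.0134
```

{"name": "carry_out", "arguments": {
  "plan": [
    [[1,0,0,-0.01,0,0,0],[-1,0,0,0,0,0,0],[-1,0,0,0,0,0,0],[-1,0,0,0,0,0,0],[-1,0,0,0,0,0,0],[-1,0,0,0,0,0,0],[-1,0,0,0,0,0,0],[-1,0,0,0,0,0,0],[-1,0,0,0.3,0,0,0],[-1,0,0,0.8,0,0,0],[-1,0,0,1,0,0,0],[-1,0,0,1,0,0,0],[-1,0,0,1,0,0,0],[-1,0,0,0.6,0,0,0],[-1,0,0,0,0,0,0],[-1,0,0,0,0,0,0]]
  ]
}}

```text
time_s: 37.98
position: [0.6613, -0.1436, 0.2063]
orientation: [0.0, 1.0, -0.0, 0.001]
force: [0.4, 0.5, -0.1]
finger_gap: 0.085
```

```bash
python3 - <<'E'
from h import *
w,st=look('w13.png',[('lid_round',.06)])
s=manip.get_image('side')
a=cv2.resize(w['pixels'][90:290,175:375,::-1],(400,400)); b=cv2.resize(s['pixels'][160:340,230:410,::-1],(400,400),interpolation=cv2.INTER_CUBIC)
cv2.imwrite('pics/c13.png',np.hstack([a,b]))
E
```

```text
37.9833 [ 0.6613 -0.1436  0.2063] tooly 89.95 gap 0.085 q6 -0.34
lid_round 0.35 rect px [274. 171. 137.  76.] ctr mm 643.6 -200.9 size 14.1 32.9 ang 72.7
   pin 0.9 [270.7 193.2] [ 0.6577 -0.1463  0.06  ]
```

View pics/c13.png

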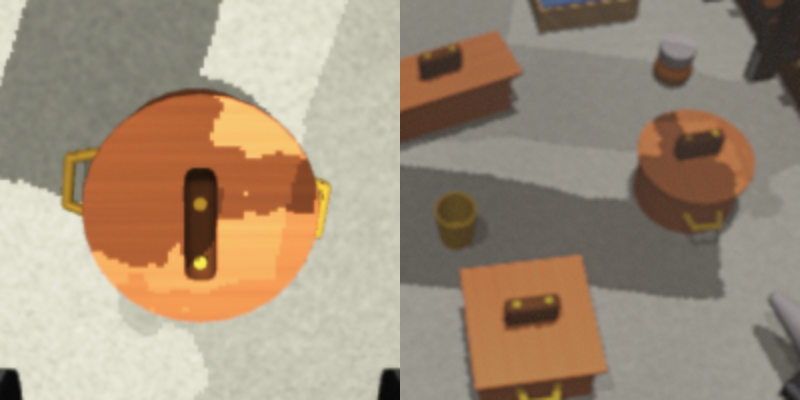

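All three lids sit flat and overhang their pots about evenly, and the tumbler and jar stand where they were. The gripper is open, 0.2 m up and clear. Handing in.

```bash
python3 -c "
from rig import manip
print(manip.hand_in(), manip.observe()['time_s'])"
```

```text
the job is handed in; nothing more can be done
the job is handed in; nothing more can be done
```

I parked the round lid on the felt block, put the square lid on the square pot and the oblong lid on the oblong pot, then moved the round lid onto the round pot. I handed in after about 38 s of the 118 s allowed. No verdict came back.

Each lid was lowered until it touched, released, and the fingers drawn clear to about 0.2 m. My last checks from the pictures:

| Lid | Flat | Centre offset from its pot | Turn against its pot |
|---|---|---|---|
| Square | yes | about 1 mm | within about 1° |
| Oblong | yes | about 3–4 mm along its length | within about 1° |
| Round | yes | about 1–2 mm | does not matter |

- **Oblong offset:** my measurements disagreed. The outline fits put the lid at the pot's centre. The pot's rim corners, its lug and the side view all put it 3–4 mm off. I left it, since that is inside the 10 mm limit.
- **Round lid:** the final network outline of this lid was poor (confidence 0.35), so I judged it by how far the two lugs stick out in the picture and by the finger position at release.
- **Surroundings:** in the last pictures the tumbler and jar stood where they were. I never went near the purple look-alike, and I did not measure the pots and block again at the end for shift.

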